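# Clear the deburring bench at the end of a lot

## Robot

A 7-joint arm with a two-finger parallel gripper is mounted at the origin on the work surface. World frame = base frame: x ahead of the robot, y to its left, z up, the work surface at z = 0. Lengths are in m, angles in rad, forces in N, time in s.
With the tool pointing down it reaches from about 0.4 to 0.925 m from the base axis. Payload 4.1 kg.
Tool frame: the origin (TCP) lies at the very end of the fingers, on their centre line; the grasp point (between the pads) lies grasp_offset behind it (grasp_offset is the distance from the TCP to the grasp point, in m); z points along the fingers, y is the direction in which the jaws open and shut (so a half turn about z gives the same grasp; the last joint's range is limited). The gripper opens to 85 mm and grips with 20 to 120 N. Pads are 22 mm wide; open, the fingers measure 114 mm over their backs; the gripper's body (76 mm by 85 mm) begins 54 mm behind the grasp point. The pads swing forward as they close: fully open they stand 13 mm farther back than shut.
Start: joints at [-1.349, 0.398, 0.045, 1.537, -0.019, 1.207, -0.051], TCP at [0.205, 0.617, 0.231] pointing down, gripper open.
Joint ranges: [-2.82, 2.82], [-0.49, 2.23], [-1.37, 1.46], [0, 2.46], [-1.36, 4.5], [0.23, 2], [-2.94, 2.94]. Speed limits (rad/s): [2.57, 2.57, 3.14, 3.14, 3.14, 3.14, 3.14].

## Interface

Orientations are given as a unit quaternion [w, x, y, z].
In Python, from workcell import * gives the robot as it stands. The module is installed in compiled form; this text tells all that it offers. Calls block until the motion is done:
- move_to(position, orientation): joint-space move of the TCP to a pose.
- move_l(position, rate=0.15, frame=None, stop_force=None): straight line of the TCP; frame=None keeps the orientation; rate is the mean speed in m/s. With stop_force (N) it stops when the force on the tool has changed by that much, and returns True; else False.
- set_joints(angles): joint-space move.
- set_gripper(opening): opening from 0.0 (shut) to 1.0 (fully open); the grip force is fixed at half the most; returns when the fingers have stopped.
- pause(seconds).
- inverse_kinematics(position, orientation): joint angles nearest the present ones, or None.
- observe(): the state.
- grab_frame(name): name is "side" or "top" or "wrist"; returns the picture (400x640x3 uint8, red, green, blue); there is no depth.
- camera_model(name): a dict with "K" (3x3 intrinsics, pixels), "D" ([k1, k2, p1, p2, k3] as OpenCV has them; the pictures are not rectified), "R" (3x3) and "t" (3): a world point X has camera coordinates R X + t. Camera axes: x right, y down, z forward; pixel columns grow to the right and rows downward; lengths in m; the calibration is good to about 2 mm. A picture is of the moment at which its call begins: read the wrist's pose just before it. camera_model takes no time and is no camera call; for the wrist camera it gives the pose at the moment of the call.
A pose or a line that the arm cannot do raises PlanningError and nothing moves.
- close_job(): hands the job in, once; it reports no verdict.
Trained networks look in the newest picture that a camera, given by its name, has taken for a name from the list of things; names that differ only in an ending like _2 or _b are one class to them, and where a whole thing is asked for, a point or a joint stands for the part that bears it (a point fixed in the world has none). Each returns a list of dicts, best first, with "conf" (0 to 1); they miss things now and then, are a little off and sometimes report something else, mostly with a low value. They report only what shows in the picture. A call takes as long as a camera call. They do not tell look-alikes from the thing itself.
- masks_of(target, camera): "mask" (400x640 bool, what is visible of it) and "bbox" ([left, top, right, bottom] in pixels, round what is visible of it).
- landmark_of(target, camera): "uv" ([column, row] in pixels: a listed point, or the origin of a listed thing).
The state is a dict: "t": time; "q": joint angles; "qd": joint speeds; "joint_efforts": joint torques, N m; "ee_pos": TCP position; "orientation": TCP orientation; "force": force on the tool from outside, world axes, zero at the start; "torque": the same for the moment, N m; "gripper_width": opening from 0.0 (shut) to 1.0 (fully open).
Only numpy, scipy, OpenCV 4.12 (cv2) and the standard library are available. Lean on these libraries where they do the work, as an engineer would, in place of code of your own. Each camera call takes 0.05 s, during which the arm holds its last target.

## Task

Sort what is left on the bench: set the large pulley wheel flat in the large round nest, the small pulley wheel flat in the small round nest, stand the orange bracket on its base in the shallow rectangular tray and put the green sprue runner, sprue up, flat on the floor of the deep square tub. Only when those four are in place, lay the steel plug gauge lengthwise in its wooden cradle, as the sign that the lot is cleared; set the gauge down gently, never drop it.

Things in the scene. Friction and masses are not known exactly. Their poses are not given: they have to be found in the camera images.
- large_wheel: black acetal timing pulley: flanged disc 64 mm diameter, 18 mm high, with a round hub 26 mm diameter standing 20 mm above it (38 mm high in all, 75 g); loose, lies hub up. Origin at the centre of its underside, z up along the hub
- small_wheel: black acetal timing pulley: flanged disc 44 mm diameter, 18 mm high, with a round hub 22 mm diameter standing 20 mm above it (38 mm high in all, 40 g); loose, lies hub up. Origin at the centre of its underside, z up along the hub
- bracket: orange nylon angle bracket (50 g), loose: base plate 60 (x) by 44 (y) by 6 mm, and an upright leg 10 mm thick in x, 44 mm wide in y, whose middle is at x = -18 mm and whose top is 46 mm above the underside; two small gussets up to 18 mm high on the leg's +x side. Origin at the centre of the base's underside, z up
- runner: translucent green sprue runner (20 g), loose: flat H lying on the bench, a bar 84 mm along x, 8 by 8 mm, with cross arms 44 mm along y, 7 mm wide, at x = -32 and +32 mm, and a round sprue 10 mm diameter standing up from the middle to 45 mm above the underside. Origin at the middle of the underside, z up
- gauge: stainless plug gauge (120 g), loose, lying down: octagonal handle 18 mm across flats, from x = -36.5 to +23.5 mm, with round plugs of 12 mm diameter at both ends, 113 mm long in all. Origin on the axis at mid-length, 9 mm above the surface it lies on; x along the axis; two flats face +y and -y at the start
- large_nest: large round grey nest, fixed: shallow dish, inner diameter 88 mm, outer 96 mm, floor 4 mm thick, rim 12 mm high. Origin at the centre of its underside on the bench, z up
- small_nest: small round grey nest, fixed: shallow dish, inner diameter 66 mm, outer 74 mm, floor 4 mm thick, rim 12 mm high. Origin at the centre of its underside on the bench, z up
- tray: shallow rectangular aluminium tray, fixed: outer 100 (x) by 80 (y) by 20 mm high, walls and floor 4 mm thick, so the bracket lies in it with its long side along the tray's, either way round. Origin at the centre of its underside on the bench, z up
- tub: deep square grey tub, fixed: outer 120 by 120 by 50 mm high, walls and floor 4 mm thick. Origin at the centre of its underside on the bench, z up
- cradle: wooden gauge cradle, fixed: base 144 (x, lengthwise) by 44 (y) by 4 mm, fenced to a height of 14 mm by walls 4 mm thick at both ends and along both sides, except for gaps 68 mm long in the middle of the sides where fingers pass; inside 136 by 36 mm, the gauge lies in it along x either way round. Origin at the centre of its underside on the bench, z up
There are look-alikes about, which are no part of the job. Leave any pink or yellow look-alike of the runner alone.

How it is judged:
On the way, in this order (a step that is already met when the one before it is completed fails the run):
1. both wheels, the bracket and the runner are in their places (horizontal distance between large_wheel and large_nest below 0.014 m and z of large_wheel in the frame of large_nest below 0.01 m and angle between the z axis of large_wheel and the z axis of large_nest, either way round below 0.12 rad and horizontal distance between small_wheel and small_nest below 0.014 m and z of small_wheel in the frame of small_nest below 0.01 m and angle between the z axis of small_wheel and the z axis of small_nest, either way round below 0.12 rad and x of bracket in the frame of tray between -0.02 and 0.02 m and y of bracket in the frame of tray between -0.02 and 0.02 m and z of bracket in the frame of tray below 0.01 m and angle between bracket's own z axis and vertical below 0.12 rad and x of runner in the frame of tub between -0.056 and 0.056 m and y of runner in the frame of tub between -0.056 and 0.056 m and z of runner in the frame of tub below 0.02 m and angle between runner's own z axis and vertical below 0.15 rad), for 0.2 s.
2. after that, the gauge lies in its cradle (x of gauge in the frame of cradle between -0.015 and 0.015 m and y of gauge in the frame of cradle between -0.015 and 0.015 m and z of gauge in the frame of cradle below 0.02 m and angle between the x axis of gauge and the x axis of cradle, either way round below 0.2 rad), for 0.2 s.
At the end, for the whole second after the job is handed in: At rest: wheels flat in their own nests (within 14 mm of centre); bracket upright on the tray floor (within 20 mm in x, y); runner flat, sprue up, on the tub floor; gauge in the cradle (within 15 mm in x, y, 0.2 rad, axis under 20 mm up). Flat, upright: within 0.12 rad (runner 0.15) (all of step 1 and all of step 2 and linear speed of each of large_wheel, small_wheel, bracket, runner, gauge below 0.02 m/s); the robot touches nothing.
It fails at once if the gauge is dropped: it moves faster than 0.6 m/s while no finger touches it (linear speed of gauge above 0.6 m/s and contact force between the fingers and gauge below 0.05 N).
It also fails if it takes over 122 s, if anything falls off the work surface, if the arm or the gripper's body presses on something with over 40 N, if the wrist force passes 120 N, or if a joint passes its speed limit or range.

## Working session

There is one attempt and no reset: what is moved stays moved. The work goes in short steps, each a Python script; the robot and the scene stay as the last script left them, time stands still between calls to the robot, and variables do not carry over. Pictures are saved under pics/ and viewed, and the job is handed in when it is done.

```bash
ls; mkdir -p pics; python3 - <<'E'
from workcell import *
import cv2,numpy as np
s=observe();print(s['t'],s['ee_pos'],s['orientation'],s['gripper_width'])
try: print(grasp_offset)
except Exception as e: print(e)
for n in ('top','side','wrist'):
    c=camera_model(n);print(n,np.round(c['K'],1).tolist(),np.round(c['D'],3),np.round(c['R'],3).tolist(),np.round(c['t'],3))
    f=grab_frame(n);cv2.imwrite(f'pics/{n}0.png',f[:,:,::-1])
print(observe()['t'])
E
```

```text
pics
0.0 [0.20473764 0.61622324 0.23024962] [-8.50866487e-05  1.59653902e-01  9.87172550e-01 -9.90474387e-04] 0.9969506514440937
0.0187
top [[480.0, 0.0, 325.7], [0.0, 480.0, 197.9], [0.0, 0.0, 1.0]] [-0.124  0.     0.     0.     0.   ] [[0.007, -1.0, 0.009], [-0.995, -0.008, -0.102], [0.102, -0.008, -0.995]] [1.000e-03 5.190e-01 1.389e+00]
side [[457.7, 0.0, 316.5], [0.0, 457.7, 198.6], [0.0, 0.0, 1.0]] [0.028 0.    0.    0.    0.   ] [[0.987, -0.163, -0.002], [-0.105, -0.624, -0.774], [0.125, 0.764, -0.633]] [-0.499  0.077  1.129]
wrist [[318.0, 0.0, 316.0], [0.0, 318.0, 200.3], [0.0, 0.0, 1.0]] [-0.06  0.    0.    0.    0.  ] [[0.315, 0.949, -0.001], [0.917, -0.304, 0.256], [0.243, -0.082, -0.967]] [-0.649 -0.033  0.379]
0.15
```

View pics/top0.png

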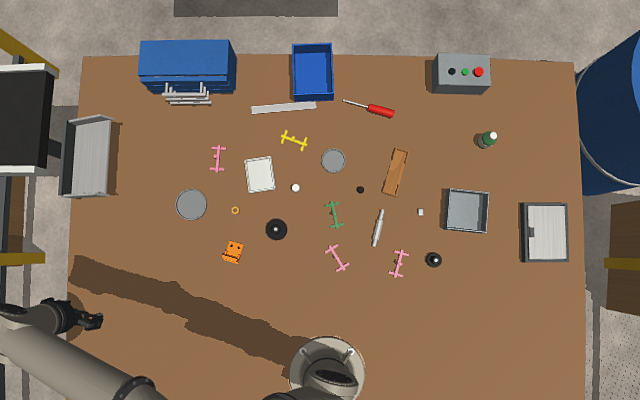

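View pics/side0.png

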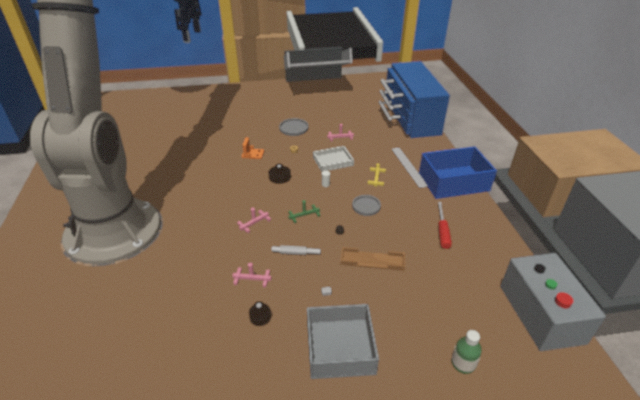

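View pics/wrist0.png

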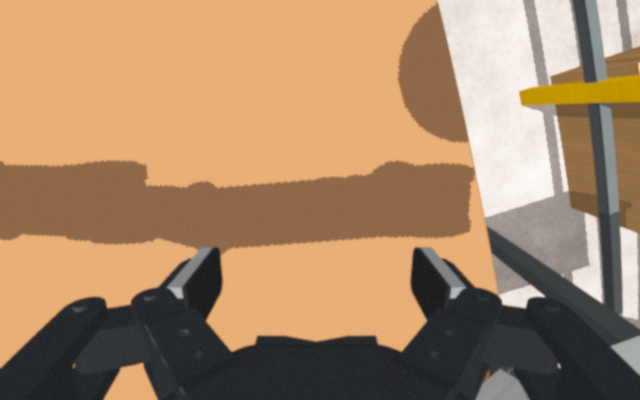

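The top picture shows the large wheel at (276,229), small wheel (433,260), bracket (233,252), green runner (334,214) and gauge (378,228). The large nest is at (191,204), small nest (333,160), tray (260,174), tub (466,211) and cradle (396,172). The pink and yellow H shapes are decoys.

```bash
cat > h.py <<'E'
from workcell import *
import cv2,numpy as np
from scipy.spatial.transform import Rotation as Ro
def ray(cm,uv):
    p=cv2.undistortPoints(np.array(uv,float).reshape(-1,1,2),cm['K'],np.array(cm['D'],float)).reshape(-1,2)
    d=np.c_[p,np.ones(len(p))]@np.array(cm['R'])   # R^T d
    o=-np.array(cm['R']).T@np.array(cm['t'])
    return o,d
def w(cm,uv,z):
    o,d=ray(cm,uv); s=(z-o[2])/d[:,2]
    return o+d*s[:,None]
def px(cm,X):
    R=np.array(cm['R']);return cv2.projectPoints(np.array(X,float).reshape(-1,1,3),cv2.Rodrigues(R)[0],np.array(cm['t'],float),np.array(cm['K']),np.array(cm['D'],float))[0].reshape(-1,2)
def quat(a): # tool down, jaw axis (tool y) at angle a from world x
    y=np.array([np.cos(a),np.sin(a),0]);z=np.array([0,0,-1.]);x=np.cross(y,z)
    q=Ro.from_matrix(np.c_[x,y,z]).as_quat();return [q[3],q[0],q[1],q[2]]
def save(f,n): cv2.imwrite('pics/'+n+'.png',f[:,:,::-1])
names=['large_wheel','small_wheel','bracket','runner','gauge','large_nest','small_nest','tray','tub','cradle']
E
python3 - <<'E'
from h import *
cm={n:camera_model(n) for n in('top','side')}
Z={'gauge':.009}
for n in names:
  for c in('top','side'):
    for r in landmark_of(n,c)[:6]:
        print(n,c,round(r['conf'],2),np.round(r['uv'],1),np.round(w(cm[c],r['uv'],Z.get(n,0))[0],4))
E
```

```text
large_wheel top 0.87 [275.1 228. ] [0.4296 0.1557 0.    ]
large_wheel side 0.66 [281.4 175.8] [0.4308 0.1546 0.    ]
small_wheel top 0.72 [433.2 257.3] [ 0.345  -0.3184  0.    ]
small_wheel side 0.95 [260.6 319.1] [ 0.3387 -0.323   0.    ]
small_wheel side 0.3 [279.  176.9] [0.4235 0.1505 0.    ]
bracket top 0.79 [235. 252.] [0.3568 0.2746 0.    ]
bracket side 0.54 [249.7 151. ] [0.3486 0.2977 0.    ]
runner top 0.68 [292.1 140.3] [0.6969 0.1088 0.    ]
runner top 0.66 [233.9 254.2] [0.3502 0.2777 0.    ]
runner top 0.54 [400.9 261. ] [ 0.3338 -0.2207  0.    ]
runner top 0.5 [217.9 158. ] [0.6408 0.3345 0.    ]
runner top 0.46 [334.  255.4] [ 0.3496 -0.0208  0.    ]
runner top 0.44 [332.9 215.9] [ 0.4673 -0.0168  0.    ]
runner side 0.92 [250.  279.5] [ 0.3229 -0.2154  0.    ]
runner side 0.7 [376.4 173.5] [0.6998 0.1204 0.    ]
runner side 0.61 [343.1 138. ] [0.6457 0.3235 0.    ]
runner side 0.57 [305.3 213. ] [ 0.4745 -0.0159  0.    ]
runner side 0.55 [255.5 222.1] [ 0.3462 -0.0296  0.    ]
gauge side 0.55 [295.4 250.3] [ 0.4316 -0.1525  0.009 ]
large_nest top 0.78 [188.6 204.6] [0.4975 0.4196 0.    ]
large_nest side 0.8 [293.9 130.1] [0.4974 0.3979 0.    ]
small_nest top 0.94 [332.  161.7] [ 0.6317 -0.0131  0.    ]
small_nest top 0.68 [190.7 204.7] [0.4973 0.4131 0.    ]
small_nest side 0.59 [366.2 207.4] [ 0.6343 -0.0203  0.    ]
tray top 0.93 [258.3 175.8] [0.5868 0.2094 0.    ]
tray side 0.82 [331.6 162.1] [0.5843 0.1978 0.    ]
tub top 0.76 [462.9 212.4] [ 0.4805 -0.4115  0.    ]
tub side 0.81 [339.6 345.7] [ 0.4835 -0.4087  0.    ]
cradle top 0.85 [398.3 170.3] [ 0.6073 -0.2147  0.    ]
cradle side 0.74 [373.8 258. ] [ 0.6072 -0.1979  0.    ]
```

```bash
python3 - <<'E'
from h import *
s=observe();cm=camera_model('wrist');R=np.array(cm['R']);c=-R.T@cm['t']
q=s['orientation'];T=Ro.from_quat([q[1],q[2],q[3],q[0]])
print('cam in tool',T.inv().apply(c-s['ee_pos']),'axis in tool',T.inv().apply(R[2]), 'x',T.inv().apply(R[0]))
for i,(p,a) in enumerate([((.42,.25,.26),np.pi/2),((.42,-.22,.26),np.pi/2)]):
    t0=observe()['t']
    for aa in (a,a-np.pi):
        pass
    q=quat(a)
    try: move_to(p,q)
    except PlanningError as e:
        print(e); move_to(p,quat(a-np.pi))
    pause(.2)
    cm=camera_model('wrist');f=grab_frame('wrist');save(f,f'w{i}')
    np.save(f'w{i}.npy',dict(cm,t0=0),allow_pickle=True)
    s=observe();print(t0,s['t'],s['ee_pos'],np.round(s['q'],2))
    for n in names:
        for r in landmark_of(n,'wrist')[:4]:
            if r['conf']>.4:print(n,round(r['conf'],2),np.round(r['uv']),np.round(w(cm,r['uv'],.009 if n=='gauge' else 0)[0],4))
E
```

```text
cam in tool [ 6.46240085e-02 -9.28630964e-05 -1.43236687e-01] axis in tool [-2.56307257e-01  3.87734573e-04  9.66595282e-01] x [-1.75203543e-04  9.99999884e-01 -4.47592158e-04]
1.15 2.9667 [0.41978611 0.25074636 0.2598755 ] [-0.84  0.09  0.23  1.88 -0.02  1.18  0.97]
large_wheel 0.88 [238. 172.] [0.425  0.1507 0.    ]
bracket 0.61 [340. 116.] [0.3544 0.28   0.    ]
runner 0.91 [118. 205.] [ 0.4693 -0.0163  0.    ]
runner 0.83 [374. 317.] [0.6398 0.3361 0.    ]
runner 0.65 [ 94. 108.] [ 0.3413 -0.029   0.    ]
gauge 0.71 [ 19. 180.] [ 0.4327 -0.1463  0.009 ]
large_nest 0.76 [435. 223.] [0.4938 0.412  0.    ]
small_nest 0.62 [139. 311.] [ 0.6324 -0.0125  0.    ]
tray 0.85 [287. 285.] [0.5866 0.2097 0.    ]
cradle 0.85 [ 17. 284.] [ 0.5944 -0.2012  0.    ]
3.4667 5.4333 [ 0.42032967 -0.21940154  0.25993597] [-0.46  0.07  0.9   1.92 -0.06  1.18  2.04]
large_wheel 0.87 [595. 174.] [0.426  0.1582 0.    ]
small_wheel 0.58 [241. 102.] [ 0.3387 -0.3106  0.    ]
runner 0.8 [469. 105.] [ 0.3405 -0.0301  0.    ]
runner 0.66 [464. 206.] [ 0.4703 -0.0205  0.    ]
runner 0.61 [326.  91.] [ 0.3258 -0.2072  0.    ]
gauge 0.73 [373. 180.] [ 0.433  -0.1468  0.009 ]
tray 0.79 [600. 282.] [0.5884 0.2077 0.    ]
tub 0.94 [174. 212.] [ 0.4789 -0.4097  0.    ]
cradle 0.81 [326. 290.] [ 0.5952 -0.2049  0.    ]
```

View pics/w0.png

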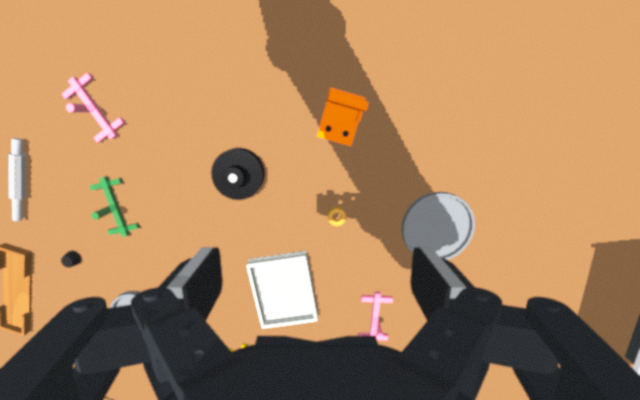

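View pics/w1.png

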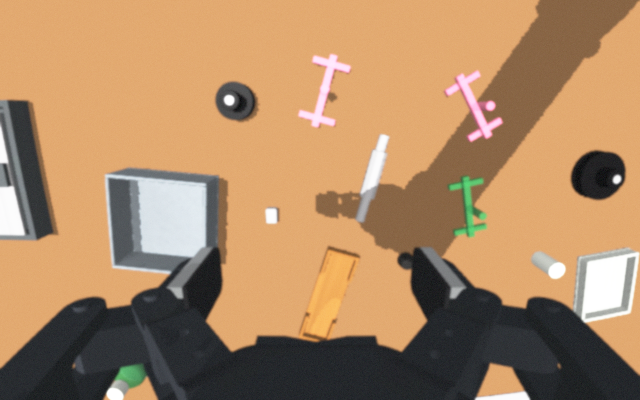

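Wrist picture 0: large wheel at (238,173), bracket (342,116), tray (282,290), large nest (437,225), green runner (114,207). Wrist picture 1: small wheel (235,101), gauge (372,178), cradle (328,294), tub (162,220), green runner (468,206). I'll fit silhouettes next.

```bash
cat > fit.py <<'E'
from h import *
from scipy.optimize import minimize
def box(x0,x1,y0,y1,z0,z1): return np.array([[x,y,z] for x in(x0,x1) for y in(y0,y1) for z in(z0,z1)])
def cyl(r,z0,z1,x=0,y=0):
    a=np.linspace(0,2*np.pi,24,endpoint=False);return np.array([[x+r*np.cos(t),y+r*np.sin(t),z] for t in a for z in(z0,z1)])
def xcyl(r,x0,x1,n=16,ph=0):
    a=np.arange(n)*2*np.pi/n+ph;return np.array([[x,r*np.cos(t),r*np.sin(t)+.009] for t in a for x in(x0,x1)])
M={'large_wheel':[cyl(.032,0,.018),cyl(.013,.018,.038)],'small_wheel':[cyl(.022,0,.018),cyl(.011,.018,.038)],
'bracket':[box(-.03,.03,-.022,.022,0,.006),box(-.023,-.013,-.022,.022,0,.046)],
'runner':[box(-.042,.042,-.004,.004,0,.008),box(-.0355,-.0285,-.022,.022,0,.008),box(.0285,.0355,-.022,.022,0,.008),cyl(.005,0,.045)],
'gauge':[xcyl(.009/np.cos(np.pi/8),-.0365,.0235,8,np.pi/8),xcyl(.006,-.0565,.0565)],
'large_nest':[cyl(.048,0,.012)],'small_nest':[cyl(.037,0,.012)],
'tray':[box(-.05,.05,-.04,.04,0,.02)],'tub':[box(-.06,.06,-.06,.06,0,.05)],
'cradle':[box(-.072,.072,-.022,.022,0,.004)]+[box(a,b,c,d,0,.014) for a,b in((-.072,-.034),(.034,.072)) for c,d in((-.022,-.018),(.018,.022))]+[box(a,b,-.022,.022,0,.014) for a,b in((-.072,-.068),(.068,.072))]}
rough={'large_wheel':(.428,.154),'small_wheel':(.341,-.315),'bracket':(.355,.278),'runner':(.47,-.018),'gauge':(.433,-.148),'large_nest':(.497,.413),'small_nest':(.633,-.014),'tray':(.587,.208),'tub':(.48,-.41),'cradle':(.6,-.205)}
S=4
def sil(cm,n,p,off,z=0):
    c,s=np.cos(p[2]),np.sin(p[2]);R=np.array([[c,-s,0],[s,c,0],[0,0,1]])
    im=np.zeros((off[3]*S,off[2]*S),np.uint8)
    for part in M[n]:
        X=part@R.T+[p[0],p[1],z];u=(px(cm,X)-off[:2]+.5)*S-.5
        h=cv2.convexHull(u.astype(np.float32)).reshape(-1,2)
        cv2.fillConvexPoly(im,np.round(h*16).astype(np.int32),1,shift=4)
    return im>0
def fitmask(cm,n,mask,p0,z=0):
    ys,xs=np.nonzero(mask);l,t=max(xs.min()-25,0),max(ys.min()-25,0);r,b=min(xs.max()+25,640),min(ys.max()+25,400)
    off=np.array([l,t,r-l,b-t]);m=cv2.resize(mask[t:b,l:r].astype(np.uint8)*255,None,fx=S,fy=S,interpolation=cv2.INTER_LINEAR)>127
    def cost(p):
        a=sil(cm,n,p,off,z);return 1-(a&m).sum()/max(1,(a|m).sum())
    rnd='wheel' in n or 'nest' in n
    best=None
    for a in ([0] if rnd else np.arange(0,2*np.pi if n in('bracket','gauge') else np.pi,np.pi/8)):
        x0=[p0[0],p0[1],a]
        r=minimize(cost,x0,method='Nelder-Mead',options=dict(initial_simplex=[x0,[x0[0]+.01,x0[1],a],[x0[0],x0[1]+.01,a],[x0[0],x0[1],a+.15]],maxiter=70,xatol=1e-4,fatol=1e-4))
        if best is None or r.fun<best.fun: best=r
    x0=best.x
    best=minimize(cost,x0,method='Nelder-Mead',options=dict(initial_simplex=[x0,[x0[0]+.004,x0[1],x0[2]],[x0[0],x0[1]+.004,x0[2]],[x0[0],x0[1],x0[2]+.06]],maxiter=100,xatol=1e-4,fatol=1e-5))
    return best.x,1-best.fun
def getmask(n,cam,cm,p):
    u=px(cm,[p[0],p[1],0.01])[0];best=None
    for r in masks_of(n,cam):
        ys,xs=np.nonzero(r['mask'])
        if len(xs)<8:continue
        d=np.hypot(xs.mean()-u[0],ys.mean()-u[1])
        if d<25 and (best is None or r['conf']>best[0]): best=(r['conf'],r['mask'])
    return best
def run(cams,ns,p=rough):
    for n in ns:
        for c in cams:
            cm=camera_model(c);g=getmask(n,c,cm,p[n])
            if g is None: print(n,c,'none');continue
            x,i=fitmask(cm,n,g[1],p[n]);print(n,c,round(g[0],2),g[1].sum(),'pose',np.round(x,4),'IoU',round(i,3),flush=True)
E
python3 - <<'E'
from fit import *
run(['top','side'],names)
print('---');run(['wrist'],['small_wheel','runner','gauge','tub','cradle'])
print(observe()['t'])
E
```

```text
large_wheel top 0.74 382 pose [0.4275 0.1535 0.178 ] IoU 0.964
large_wheel side 0.67 358 pose [0.4244 0.1518 0.0546] IoU 0.948
small_wheel top 0.73 167 pose [ 0.3381 -0.3148  0.1233] IoU 0.862
small_wheel side 0.69 442 pose [ 0.3382 -0.3153  0.173 ] IoU 0.952
bracket top 0.77 278 pose [0.3583 0.2778 5.9763] IoU 0.861
bracket side 0.56 265 pose [0.3575 0.2795 6.0362] IoU 0.856
runner top none
runner side 0.73 280 pose [ 0.47   -0.0199  3.356 ] IoU 0.837
gauge top 0.72 191 pose [ 0.435  -0.1507 -0.2504] IoU 0.878
gauge side 0.54 316 pose [ 0.4334 -0.1509  6.0475] IoU 0.9
large_nest top 0.85 779 pose [ 0.5007  0.4122 -0.0429] IoU 0.95
large_nest side 0.94 431 pose [ 0.4976  0.4115 -0.0207] IoU 0.953
small_nest top 0.56 478 pose [ 0.636  -0.0135  0.0384] IoU 0.965
small_nest side 0.94 488 pose [ 0.634  -0.0161  0.2003] IoU 0.943
tray top 0.61 806 pose [0.5925 0.2046 0.1668] IoU 0.858
tray side 0.59 784 pose [0.5888 0.205  0.1683] IoU 0.952
tub top 0.6 1873 pose [ 0.4846 -0.4111 -0.0917] IoU 0.974
tub side 0.72 4657 pose [ 0.483  -0.4121  1.4711] IoU 0.969
cradle top 0.67 661 pose [ 0.6016 -0.2043 -0.3188] IoU 0.909
cradle side none
---
small_wheel wrist 0.83 1277 pose [ 0.3367 -0.3162  0.1582] IoU 0.955
runner wrist 0.81 959 pose [ 0.4699 -0.0196  3.3676] IoU 0.876
gauge wrist 0.78 1105 pose [ 0.4315 -0.1506 -0.2496] IoU 0.937
tub wrist 0.75 10246 pose [ 0.4819 -0.4115  1.4698] IoU 0.905
cradle wrist 0.7 2908 pose [ 0.6011 -0.204  -0.2905] IoU 0.937
7.1833
```

The fits from the three cameras agree to within about 3 mm. I'll pick the wheels by their hubs, small wheel first.

```bash
cat > act.py <<'E'
from fit import *
P={'large_wheel':(.426,.1527,0),'small_wheel':(.337,-.3155,0),'bracket':(.358,.2785,-.28),'runner':(.47,-.0197,.22),'gauge':(.4325,-.1507,-.25),
'large_nest':(.499,.412,0),'small_nest':(.635,-.0148,0),'tray':(.590,.205,.167),'tub':(.4825,-.4115,-.095),'cradle':(.6013,-.204,-.30)}
def loc(p,x,y=0): return np.array([p[0]+x*np.cos(p[2])-y*np.sin(p[2]),p[1]+x*np.sin(p[2])+y*np.cos(p[2])])
def best(xy,z,angs):
    q0=np.array(observe()['q']);b=None
    for a in angs:
        q=inverse_kinematics([xy[0],xy[1],z],quat(a))
        if q is None: continue
        c=np.abs(np.array(q)-q0).max()
        if b is None or c<b[0]: b=(c,a)
    return b[1]
def st(msg=''):
    s=observe();print(msg,'t',round(s['t'],2),'pos',np.round(s['ee_pos'],4),'F',np.round(s['force'],1),'w',round(s['gripper_width'],3));return s
def pick(xy,z,angs,opening=1.0,hz=.12):
    a=best(xy,hz,angs);move_to([xy[0],xy[1],hz],quat(a))
    if abs(observe()['gripper_width']-opening)>.05: set_gripper(opening)
    r=move_l([xy[0],xy[1],z],.12,stop_force=8);st(f'down hit={r}')
    set_gripper(0);st('grip');move_l([xy[0],xy[1],hz],.15);st('lift');return a
def place(xy,z,angs,release=.5,hz=.14,rate=.08,sf=6):
    a=best(xy,hz,angs);move_to([xy[0],xy[1],hz],quat(a));st('over')
    move_l([xy[0],xy[1],z+.025],.15)
    r=move_l([xy[0],xy[1],z],rate,stop_force=sf);st(f'set hit={r}')
    set_gripper(release);st('rel');move_l([xy[0],xy[1],hz],.15);return a
E
python3 - <<'E'
from act import *
A=np.arange(0,2*np.pi,np.pi/6)
pick(P['small_wheel'][:2],.021,A,.7)
f=grab_frame('wrist');save(f,'g1')
place(P['small_nest'][:2],.026,A)
f=grab_frame('wrist');save(f,'g1b');save(grab_frame('top'),'t1');st()
E
```

```text
down hit=False t 9.32 pos [ 0.3373 -0.316   0.0214] F [0.6 0.  0.7] w 0.699
grip t 9.76 pos [ 0.3374 -0.3156  0.0217] F [-0.4  1.3  5.7] w 0.229
lift t 10.57 pos [ 0.3366 -0.3148  0.1194] F [-0.5  0.8 -0.4] w 0.227
over t 12.18 pos [ 0.6341 -0.0177  0.1403] F [-0.1  0.6 -0.4] w 0.231
set hit=True t 13.29 pos [ 0.6353 -0.0146  0.0258] F [-0.2 -0.1  4.4] w 0.228
rel t 13.64 pos [ 0.6345 -0.0145  0.0251] F [-0.1  0.3 -0.6] w 0.499
 t 14.66 pos [ 0.6341 -0.0146  0.1386] F [-0.6  0.4 -0.2] w 0.499
```

```bash
python3 - <<'E'
import cv2
a=cv2.imread('pics/g1b.png');b=cv2.imread('pics/t1.png')
cv2.imwrite('pics/c1.png',cv2.hconcat([cv2.resize(a,(400,250)),cv2.resize(b[130:230,250:410],(400,250))]))
E
```

```text
(no output)
```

View pics/c1.png

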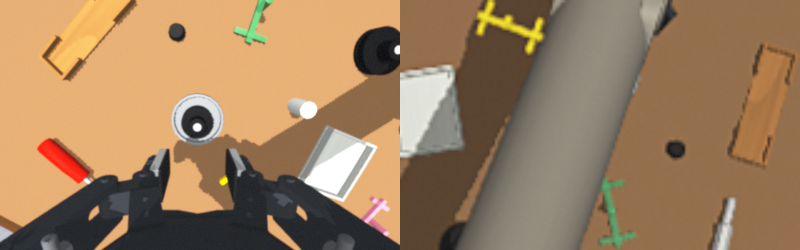

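The left half shows the small wheel flat in its nest, hub at about (198,120). The right half is blocked by the arm. Next come the large wheel and the bracket.

```bash
python3 - <<'E'
from act import *
A=np.arange(0,2*np.pi,np.pi/6)
run(['wrist'],['small_wheel','small_nest'],P|{'small_wheel':P['small_nest']})
pick(P['large_wheel'][:2],.021,A,.7)
place(P['large_nest'][:2],.026,A)
save(grab_frame('wrist'),'g2b')
b=P['bracket'];t=P['tray']
xy=loc(b,-.018)
move_to([xy[0],xy[1],.2],quat(best(xy,.2,[b[2],b[2]+np.pi])))
save(grab_frame('wrist'),'g3a')
st();run(['wrist'],['bracket','tray'],P)
E
```

```text
small_wheel wrist 0.58 2215 pose [ 0.6362 -0.0136  0.09  ] IoU 0.967
small_nest wrist 0.6 3163 pose [ 0.6341 -0.0149  0.0346] IoU 0.572
down hit=False t 17.08 pos [0.4265 0.1528 0.0214] F [ 0.6  0.2 -0.8] w 0.698
grip t 17.5 pos [0.4263 0.153  0.0218] F [-2.2 -0.3  5.8] w 0.275
lift t 18.31 pos [0.4252 0.1525 0.1193] F [-0.3 -1.1 -1.2] w 0.276
over t 19.36 pos [0.4994 0.4093 0.1393] F [ 0.4 -0.6 -1.4] w 0.273
set hit=False t 20.56 pos [0.4985 0.4116 0.0253] F [-0.9 -0.7 -0.6] w 0.279
rel t 20.88 pos [0.4991 0.4121 0.0262] F [-0.5  0.4 -0.3] w 0.502
 t 22.75 pos [0.3418 0.2846 0.2001] F [ 1.3  0.  -1.1] w 0.499
bracket wrist 0.68 2509 pose [0.3563 0.281  6.0322] IoU 0.946
tray wrist 0.78 7233 pose [0.5884 0.2052 3.3047] IoU 0.98
```

View pics/g2b.png

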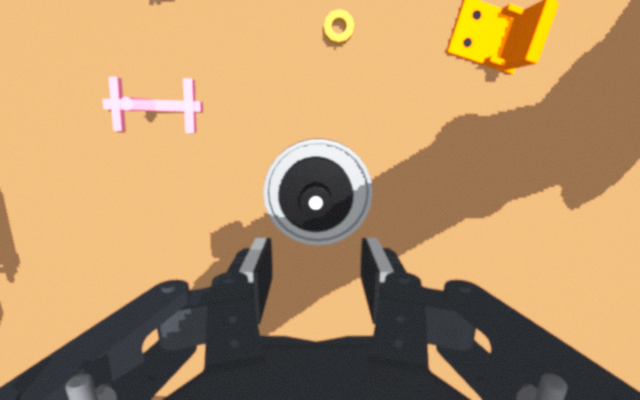

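View pics/g3a.png

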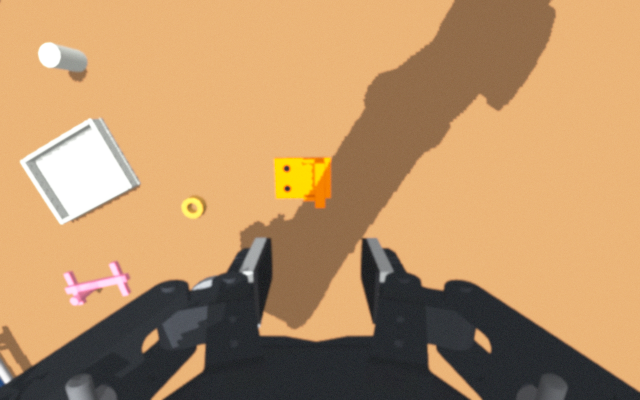

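The large wheel sits centred in its nest at (317,190). The bracket's leg at (320,178) is in line with the jaws. I'll grasp it, then do the runner.

```bash
python3 - <<'E'
from act import *
b=(.357,.280,-.255);t=P['tray'];t=(.589,.205,.166)
pick(loc(b,-.018),.024,[b[2],b[2]+np.pi],.5)
place(loc(t,-.018),.0295,[t[2],t[2]+np.pi],.4)
save(grab_frame('wrist'),'g4');run(['wrist'],['bracket'],{'bracket':t})
r=P['runner'];xy=r[:2]
A=[r[2]+k*np.pi/2 for k in range(4)]
move_to([xy[0],xy[1],.2],quat(best(xy,.2,A)))
save(grab_frame('wrist'),'g5');st();run(['wrist'],['runner'],P)
E
```

```text
down hit=False t 24.22 pos [0.3403 0.2852 0.0248] F [ 0.1 -0.2 -0.1] w 0.497
grip t 24.61 pos [0.34   0.2851 0.0248] F [-1.2 -1.5  6.6] w 0.102
lift t 25.4 pos [0.3389 0.284  0.1193] F [ 0.4 -0.3 -0.7] w 0.103
over t 26.38 pos [0.5695 0.2031 0.1388] F [-1.1 -0.7 -0.5] w 0.105
set hit=True t 27.47 pos [0.5708 0.2019 0.0286] F [-0.6 -1.3  4.7] w 0.103
rel t 27.83 pos [0.5703 0.2018 0.0281] F [ 1.2 -0.5  0.3] w 0.4
bracket wrist 0.86 3567 pose [0.5881 0.2056 0.1701] IoU 0.961
 t 29.92 pos [ 0.4705 -0.0184  0.1997] F [-0.5  1.1 -0.5] w 0.403
runner wrist 0.85 1206 pose [ 0.4696 -0.018   0.2201] IoU 0.912
```

View pics/g4.png

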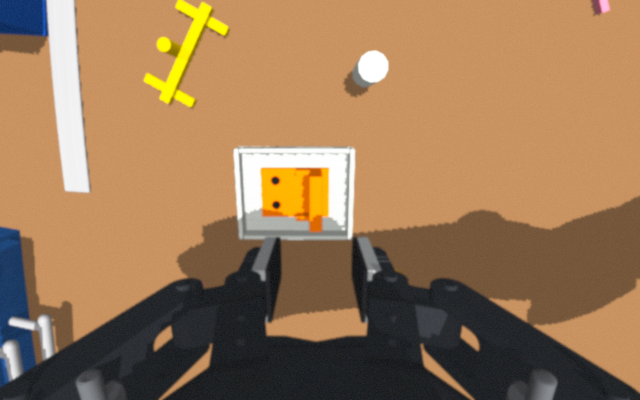

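View pics/g5.png

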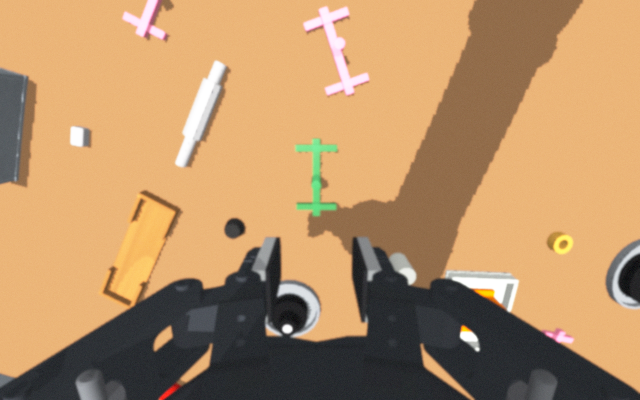

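The bracket stands centred in the tray at (295,195), and the green runner at (316,180) is centred under the jaws. I'll move the runner into the tub.

```bash
python3 - <<'E'
from act import *
r=(.4697,-.0188,.22);u=P['tub']
pick(r[:2],.017,[r[2]+k*np.pi/2 for k in range(4)],.4,hz=.14)
save(grab_frame('wrist'),'g6')
place(u[:2],.0225,[u[2]+k*np.pi/2 for k in range(4)],.3,hz=.17)
save(grab_frame('wrist'),'g7');run(['wrist'],['runner','tub'],{'runner':u,'tub':u})
st()
E
```

```text
down hit=False t 31.49 pos [ 0.4705 -0.0188  0.0177] F [-0.7 -0.4  0.4] w 0.398
grip t 31.84 pos [ 0.4703 -0.0188  0.0177] F [-0.7 -0.3  5.4] w 0.091
lift t 32.81 pos [ 0.4688 -0.0188  0.1391] F [ 0.2  0.7 -0.8] w 0.095
over t 34.33 pos [ 0.4837 -0.4093  0.1696] F [0.  0.3 0.6] w 0.094
set hit=True t 35.66 pos [ 0.4827 -0.4113  0.0218] F [-1.2  1.1  5.1] w 0.09
rel t 35.98 pos [ 0.482  -0.4107  0.0211] F [ 0.1 -0.8  0.5] w 0.3
runner wrist 0.58 1277 pose [ 0.4829 -0.4109 -0.1007] IoU 0.883
tub wrist 0.88 16425 pose [ 0.4827 -0.4104  1.4777] IoU 0.84
 t 37.27 pos [ 0.482  -0.411   0.1689] F [ 1.2 -0.   0.3] w 0.303
```

View pics/g7.png

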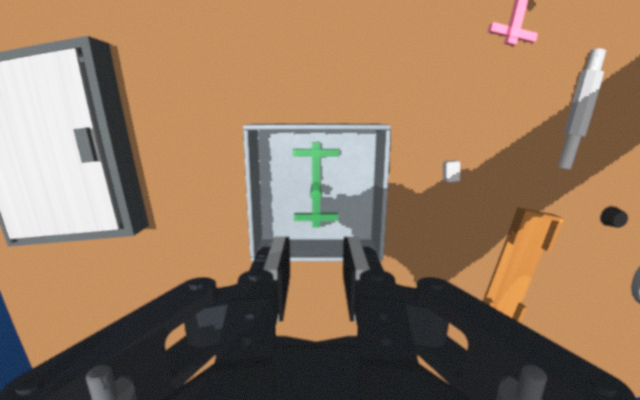

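The runner lies flat in the tub at (317,187). Before touching the gauge I'll re-measure it and the cradle, and recheck the four parts from the fixed cameras.

```bash
python3 - <<'E'
from act import *
g=P['gauge'];xy=loc(g,-.004)
move_to([xy[0],xy[1],.2],quat(best(xy,.2,[g[2]+np.pi/2,g[2]-np.pi/2])))
pause(.2);save(grab_frame('wrist'),'g8');run(['wrist'],['gauge','cradle'],P)
save(grab_frame('top'),'t8');save(grab_frame('side'),'s8')
Q={'large_wheel':P['large_nest'],'small_wheel':P['small_nest'],'bracket':P['tray'],'runner':P['tub']}
run(['side','top'],list(Q),Q);st()
E
```

```text
gauge wrist 0.89 1492 pose [ 0.4326 -0.1489 -0.2428] IoU 0.952
cradle wrist 0.78 2556 pose [ 0.6016 -0.2027 -0.2901] IoU 0.719
large_wheel side none
large_wheel top 0.87 369 pose [0.502  0.4117 0.0091] IoU 0.94
small_wheel side 0.55 251 pose [ 0.6375 -0.011   0.0715] IoU 0.915
small_wheel top 0.72 147 pose [ 0.6374 -0.0155  0.1202] IoU 0.8
bracket side 0.79 241 pose [0.5906 0.2158 0.0794] IoU 0.828
bracket top 0.76 312 pose [0.5914 0.2047 0.182 ] IoU 0.925
runner side 0.72 467 pose [ 0.4824 -0.4111  3.0485] IoU 0.842
runner top 0.56 103 pose [ 0.4845 -0.4145  3.0461] IoU 0.521
 t 39.17 pos [ 0.4286 -0.1497  0.2   ] F [-0.3 -0.8  0.1] w 0.299
```

View pics/g8.png

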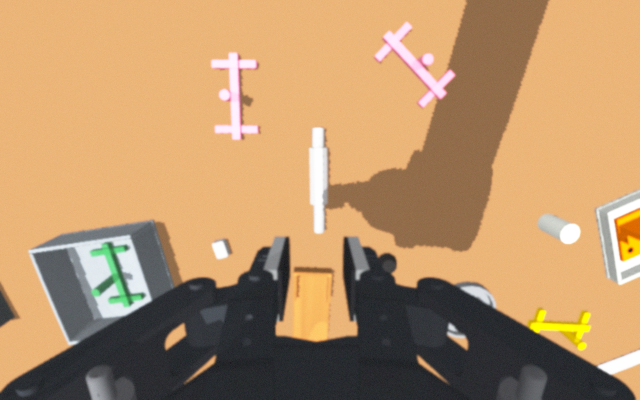

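View pics/s8.png

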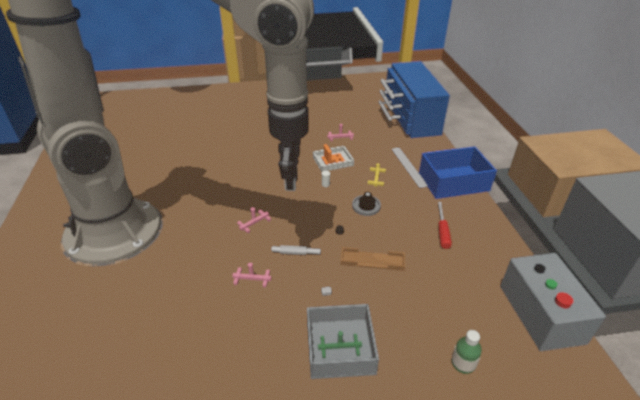

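All four parts check out. In the wrist picture the gauge is under the jaws at (318,180), its long plug toward +x. I'll grasp it and set it down slowly.

```bash
python3 - <<'E'
from act import *
g=(.4327,-.1497,-.245);c=(.6014,-.2035,-.295)
pick(loc(g,-.004),.004,[g[2]+np.pi/2,g[2]-np.pi/2],.5,hz=.14)
save(grab_frame('wrist'),'g9');print(abs(observe()['gripper_width']))
E
```

```text
down hit=False t 41.11 pos [ 0.4294 -0.1489  0.0045] F [ 0.8 -0.7  0.3] w 0.498
grip t 41.46 pos [ 0.4293 -0.1488  0.0048] F [-0.9  0.2  4.7] w 0.187
lift t 42.52 pos [ 0.428  -0.1484  0.1392] F [-0.3 -0.4 -1.1] w 0.192
0.18839955653811835
```

View pics/g9.png

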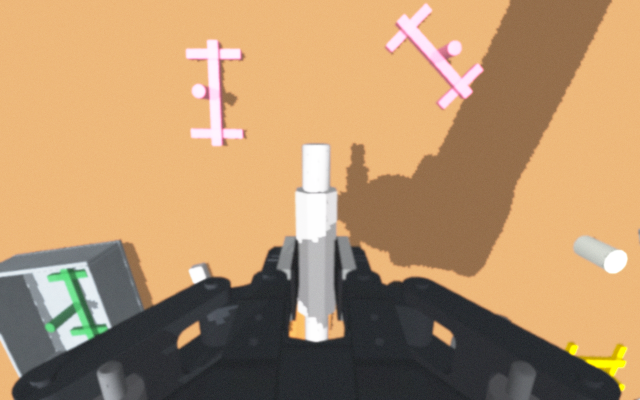

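The gauge is held straight in the jaws at about (316,250). Now I'll place it.

```bash
python3 - <<'E'
from act import *
c=(.6014,-.2035,-.295)
xy=loc(c,-.004)
a=best(xy,.14,[c[2]+np.pi/2,c[2]-np.pi/2]);move_to([xy[0],xy[1],.14],quat(a));st('over')
move_l([xy[0],xy[1],.035],.12)
r=move_l([xy[0],xy[1],.0085],.03,stop_force=5);st(f'set {r}')
save(grab_frame('wrist'),'g10');save(grab_frame('side'),'s10')
E
python3 - <<'E'
import cv2
a=cv2.imread('pics/g10.png');b=cv2.imread('pics/s10.png')
cv2.imwrite('pics/c10.png',cv2.hconcat([cv2.resize(a,(400,250)),cv2.resize(b[200:300,290:450],(400,250))]))
E
```

```text
over t 43.31 pos [ 0.5961 -0.2025  0.1387] F [-1.1 -0.7 -0.3] w 0.186
set True t 45.16 pos [ 0.5971 -0.2021  0.0088] F [-0.1 -0.4  5.9] w 0.191
```

View pics/c10.png

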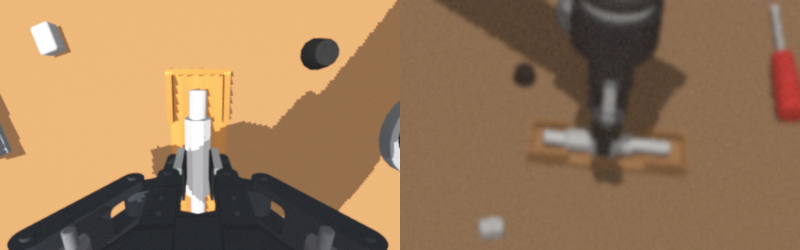

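The gauge touched down inside the cradle between the fences (left half, 198,110; right half, 605,143). I'll release, retreat and check.

```bash
python3 - <<'E'
from act import *
s=st();p=s['ee_pos']
set_gripper(.35);st('rel');move_l([p[0],p[1],.16],.1)
pause(.3)
save(grab_frame('wrist'),'g11');run(['wrist'],['gauge','cradle'],{'gauge':P['cradle'],'cradle':P['cradle']})
move_to([.4,.0,.35],quat(best([.4,0],.35,np.arange(0,6.2,.5))));pause(.3)
save(grab_frame('top'),'t11');save(grab_frame('side'),'s11')
Q={'large_wheel':P['large_nest'],'small_wheel':P['small_nest'],'bracket':P['tray'],'runner':P['tub'],'gauge':P['cradle']}
run(['side','top'],list(Q),Q);st()
E
```

```text
t 45.26 pos [ 0.5971 -0.2022  0.0088] F [ 0.4 -0.   4.9] w 0.186
rel t 45.55 pos [ 0.5958 -0.2013  0.0074] F [ 0.5 -0.3  0.3] w 0.349
gauge wrist 0.6 2134 pose [ 0.6008 -0.2027  5.996 ] IoU 0.915
cradle wrist 0.62 4749 pose [ 0.6016 -0.2026  2.8522] IoU 0.671
large_wheel side 0.62 252 pose [ 0.5007  0.4191 -0.0209] IoU 0.916
large_wheel top 0.8 390 pose [ 0.5023  0.4123 -0.0198] IoU 0.952
small_wheel side 0.62 242 pose [ 0.6374 -0.0109  0.0971] IoU 0.914
small_wheel top 0.58 185 pose [ 0.6383 -0.0146  0.1201] IoU 0.951
bracket side 0.66 203 pose [0.5907 0.2147 6.1428] IoU 0.745
bracket top 0.87 294 pose [0.5922 0.2058 0.1817] IoU 0.919
runner side 0.86 466 pose [ 0.483  -0.4111 -0.0968] IoU 0.858
runner top 0.63 149 pose [ 0.4846 -0.4147  3.0491] IoU 0.638
gauge side 0.53 333 pose [ 0.602  -0.2008  5.9999] IoU 0.888
gauge top 0.73 189 pose [ 0.6031 -0.2051 -0.3118] IoU 0.854
 t 49.86 pos [0.4  0.   0.35] F [0.3 0.1 0.7] w 0.349
```

View pics/g11.png

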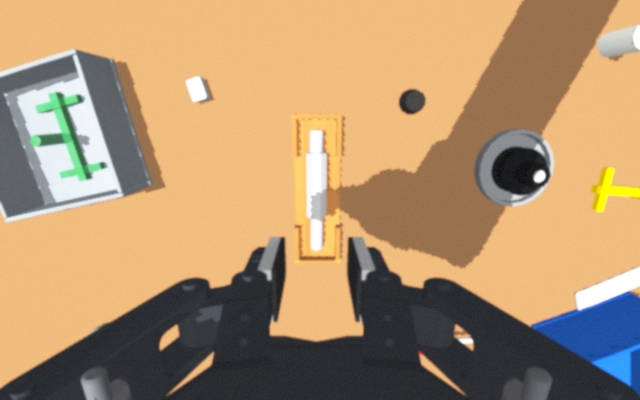

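View pics/t11.png

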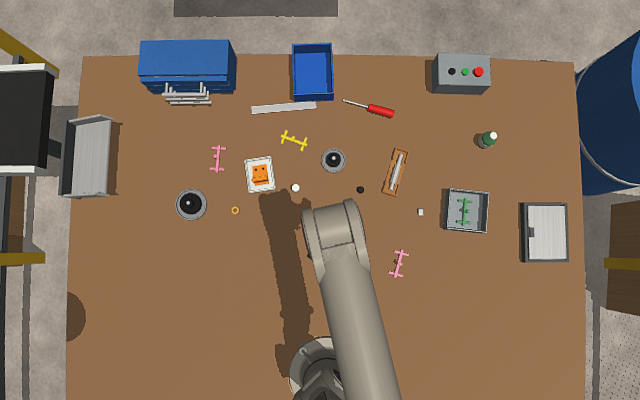

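View pics/s11.png

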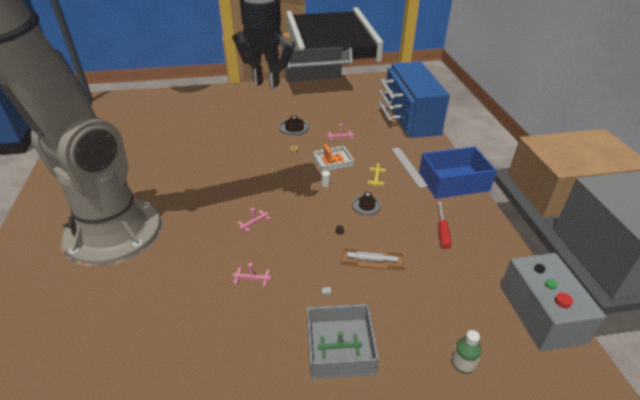

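The wrist picture shows the gauge in the cradle at (316,190). The top and side pictures show the wheels, bracket and runner in place: top (191,205), (333,160), (260,174) and (464,211). The arm is clear, so I'm handing in.

```bash
python3 - <<'E'
from workcell import *
print(close_job(),observe()['t'])
E
```

```text
the job is handed in; nothing more can be done
the job is handed in; nothing more can be done
```

I placed both wheels, the bracket and the runner. Then I lowered the gauge at 3 cm/s into its cradle, released it only after contact, moved the arm clear and handed in at about 50 s (limit 122 s). The system gives no verdict.

- **Last checks:** the pictures show all five parts flat or upright in their places. The fits put the wheels, bracket and runner within about 5 mm of their targets, and the gauge within about 2 mm and 0.02 rad of the cradle.
- **Disagreements:** the side camera put the large wheel about 7 mm and the bracket about 10 mm off in y. The container walls or rims partly hide those parts in that view. The top camera put both within about 4 mm, and a close-up wrist fit put the bracket within 1 mm. The top fit of the runner matched poorly (overlap 0.64), but the side and wrist fits agreed with each other.

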